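# Put the wheel-nut socket away and click its case shut

## Task

Stand the loose wheel-nut socket in the empty pocket of the open blue case, then swing the lid shut and press down its far edge, over the yellow strip, until the red spring catch clicks over it and holds it. Press gently: enough to click, never hard against the closed case (more than 20 N would break it). Leave the jar, the spray bottle and the ring where they stand.

Things in the scene. Friction and masses are not known exactly. Their poses are not given: they have to be found in the camera images.
- case: Blue socket case fixed to the bench, 130 mm (x) by 220 mm (y), walls 6 mm thick, 66 mm high. Origin: centre of its underside; z up; x points from the lid's hinge (on the rim nearer the robot, x = -65 mm, z = 70 mm) to the far, catch side. A hard black insert, its top at z = 22 mm, fills the bottom; two fixed steel sockets 24 mm wide stand in it at y = -80 and +80 mm, tops at z = 60 mm.
- pocket (a point): Centre of the floor of the empty round pocket in the middle of the case: 38 mm wide, 16 mm deep, floor 6 mm over the case's underside. Axes as the case's.
- lid (a joint): Angle of the lid about its hinge, rad: 0 = level; shut = -0.023 to +0.023, by case (rigid stop); 1.6 to 1.85 at the start = open, leaning a little to the robot (stop at 1.9). The stiff hinge stays where left. Flat plate 130 mm from hinge to far edge, 220 mm wide, 10 mm thick, 0.22 kg; level, its top is at z = 80 mm of the case.
- press_spot (a point): Middle of the yellow strip on the lid's outer (top) face, 111 mm from the hinge, 19 mm from the far edge: the place to press. x points along the lid away from the hinge, y along the hinge, z out of the outer face (up when shut; to the robot when open). Pressing nearer to the hinge takes more force.
- lid_back (a point): Point on the lid's outer face 95 mm from the hinge, middle of its width, axes as press_spot: where the open lid can be pushed from the robot's side.
- tooth (a point): Steel wedge tooth 13 mm tall, 30 mm wide, standing 6 mm out of the middle of the lid's far edge; this point is its centre, 133 mm from the hinge. Shut, it rests on a rigid ledge of the black catch block, whose height differs from case to case by up to 3 mm up or down and is not measured: only the feel of the click tells. Let go before the click, the lid stays up.
- catch (a joint): Red spring catch on that block, m: 0 = home, nose over the shut lid's tooth; pushed outwards up to 4 mm by the tooth's slope, from about 14 mm above the ledge; 1.5 mm above it the catch snaps back. At the yellow strip the press rises over this to roughly 10 to 14 N, then collapses. 32 mm wide, top at about z = 90 mm of the case, 67 mm and more ahead of its origin.
- socket: Loose steel wheel-nut socket with an orange band, upright cylinder 30 mm in diameter, 60 mm high, 0.11 to 0.22 kg. Origin: centre of its underside, z up.
- jar: Amber jar with black cap, 52 mm wide, 75 mm high. Origin: centre of its underside. Leave alone.
- spray: Green bottle with yellow cap, 60 mm wide, 170 mm high. Origin: centre of its underside. Leave alone.
- hub_ring: Aluminium ring 72 mm wide, 12 mm high, lying flat. Origin: centre of its underside. Leave alone.
Not all that is in view belongs to the job. Of the things that look like the socket, take the one that is farthest to the robot's left at the start.

How it is judged (in metres and radians):
On the way, in this order (a step that is already met when the one before it is completed fails the run):
1. the socket stands in the pocket, the lid still open (horizontal distance between socket and pocket below 0.008 m and z of socket in the frame of case below 0.01 m and angle between socket's own z axis and vertical below 0.15 rad and value of joint lid above 1 rad), for 0.2 s.
2. the lid is down and the catch has snapped back over it (value of joint lid below 0.04 rad and value of joint catch below 0.0004 m), for 0.2 s.
At the end, for the whole second after the job is handed in: The socket stands upright (within 0.15 rad) in the pocket, within 8 mm of its centre and within 4 mm of its floor; the lid is down at its stop (below 0.04 rad) and held by the catch, which is back within 0.4 mm of home; all at rest and released (all of step 2 and horizontal distance between socket and pocket below 0.008 m and z of socket in the frame of case below 0.01 m and angle between socket's own z axis and vertical below 0.15 rad and linear speed of socket below 0.02 m/s and velocity of joint lid below 0.02 rad/s); the robot touches nothing.
It fails at once if the case, its lid or its catch is pressed with more than 20 N (contact force between any of the fingers, the arm and case above 20 N).
It fails at once if the jar, the spray bottle or the ring is moved more than 20 mm or tipped (distance of any of jar, spray, hub_ring from where it was at the start of the episode above 0.02 m or angle between any of jar, spray, hub_ring's own z axis and vertical above 0.3 rad).
It also fails if it takes over 67 s, if anything falls off the work surface, if the arm or the gripper's body presses on something with over 40 N, if the wrist force passes 120 N, or if a joint passes its speed limit or range.

## Robot

A 6-joint arm with a two-finger parallel gripper is mounted at the origin on the work surface. World frame = base frame: x ahead of the robot, y to its left, z up, the work surface at z = 0. Lengths are in m, angles in degrees, forces in N, time in s.
With the tool pointing down it reaches from about 0.3 to 0.75 m from the base axis. Payload 8.5 kg.
Tool frame: the origin (TCP) lies between the finger pads; the fingertips stand ahead of it and the grasp point (between the pads) lies 8 mm behind it (env.tcp_to_tips is the z of the fingertips in the tool frame, in m); z points along the fingers, x is the direction in which the jaws open and shut, and the axes are right-handed (so a half turn about z gives the same grasp; the last joint's range is limited). The gripper opens to 85 mm and grips with 20 to 120 N. Pads are 22 mm wide; open, the fingers measure 114 mm over their backs; the gripper's body (76 mm by 85 mm) begins 54 mm behind the grasp point. The pads swing forward as they close: fully open they stand 13 mm farther back than shut.
Start: joints at [-83.554, 21.807, 74.336, -0, 83.858, -12.336], TCP at [0.177, -0.521, 0.242] pointing down, gripper open.
Joint ranges: [-178.18, 178.18], [-50.72, 133.34], [12.68, 142.11], [-81.47, 261.47], [9.98, 163.14], [-165.26, 165.26]. Speed limits (degrees/s): [136.94, 136.94, 180, 180, 180, 180].

## Interface

Orientations are given as a 3x3 rotation matrix whose columns are the frame's x, y, z axes.
In Python, from rig import observe, viewer, env gives the robot as it stands.
- The arm moves only by the tool jog_arm, never from a script. Its arguments are lists of equal length, an entry for each row: "dr": the turn, a rotation vector about the tool's x, y, z in rad, a list of three; "slide": the shift along the tool's x, y, z in m, a list of three; "gripper": the opening, from -1 (shut) to 1 (fully open), so that 0 is half open. In form: {"dr": [[rx, ry, rz], ...], "slide": [[dx, dy, dz], ...], "gripper": [gripper, ...]}. A call has exactly 10 rows; each row shifts and turns the commanded pose from where the row before left it, along the tool's axes as they then stand; what a row does not reach is not made up. A row lasts 1/10 s, in which the tool goes at most 50 mm and 8.59 degrees, less where a joint would pass 70% of its speed; a pose out of reach is approached as far as the arm can. A call is refused whole if a number of a shift passes 0.05 or a number of a turn 0.15, either way. A call with a gripper value outside its range is refused whole. The fingers move at their own pace and stop on an object; "force" is the grip in N (left out, the last holds). Time passes only in rows, so rows that do not move let the fingers close, or fill a call up. It gives the time, the measured TCP pose, the force and the opening at its end, in the units of the state.
- observe(): the state, without advancing time (a new reading comes with each control period).
- viewer.get_image(name): name is "side" or "top" or "wrist"; returns a dict with "pixels" (400x640x3 uint8, blue, green, red), "camera_matrix" (3x3 intrinsics, pixels), "R" (3x3) and "t" (3): a world point X has camera coordinates R X + t. Camera axes: x right, y down, z forward; pixel columns grow to the right and rows downward; lengths in m; the calibration is good to about 2 mm. A picture is of the moment at which its call begins. There is no depth.
- env.close_job(): hands the job in, once; it reports no verdict.
The state is a dict: "time_s": time; "q": joint angles; "qvel": joint speeds; "joint_efforts": joint torques, N m; "position": TCP position; "tool_rot": TCP orientation; "ft_force": force on the tool from outside, world axes, zero at the start; "wrist_torque": the same for the moment, N m; "grip_width": finger opening in m.
Only numpy, scipy, OpenCV 4.12 (cv2) and the standard library are available. Lean on these libraries where they do the work, as an engineer would, in place of code of your own. Each camera call takes 0.05 s, during which the arm holds its last target.

## Working session

There is one attempt and no reset: what is moved stays moved. The work goes in short steps, Python scripts to look and compute and a tool call to move; the robot and the scene stay as the last step left them, time stands still between calls to the robot, and variables do not carry over. Pictures are saved under pics/ and viewed, and the job is handed in when it is done.

Besides the shell and the picture viewer there is one more tool, called after "Call:" by a JSON object that holds its "fn" and its "kwargs". jog_arm: Moves the arm, as the interface text tells. Its arguments: {"type":"object","properties":{"dr":{"type":"array","items":{"type":"array","items":{"type":"number"}}},"slide":{"type":"array","items":{"type":"array","items":{"type":"number"}}},"gripper":{"type":"array","items":{"type":"number"}},"force":{"type":"number"}},"required":["dr","slide","gripper"]}

```bash
mkdir -p pics; ls
python3 - <<'E'
from rig import observe, viewer, env
import cv2,pickle
s=observe();print(s); print(env.tcp_to_tips)
for n in("side","top","wrist"):
    d=viewer.get_image(n);cv2.imwrite(f"pics/{n}0.png",d["pixels"]);pickle.dump(d,open(f"pics/{n}0.pkl","wb"));print(n,d["camera_matrix"].tolist(),d["R"].tolist(),d["t"].tolist())
E
```

```text
pics
{'time_s': 0.0, 'q': array([-8.35553074e+01,  2.18399548e+01,  7.43856149e+01, -1.79994798e-03,
        8.38564114e+01, -1.23355211e+01]), 'qvel': array([-0.00101401,  0.03426026,  0.1003001 , -0.12122892,  0.03564849,
       -0.03483708]), 'joint_efforts': array([-1.53200257e-03, -4.48465848e+01, -2.31276852e+01, -2.10901644e-04,
        4.75806810e-03, -1.14307710e-05]), 'position': array([ 0.17702694, -0.52043685,  0.24171639]), 'tool_rot': array([[ 3.21941833e-01, -9.46759431e-01, -1.91640381e-04],
       [-9.46758408e-01, -3.21941772e-01,  1.41829093e-03],
       [-1.40447736e-03, -2.75170039e-04, -9.99998976e-01]]), 'ft_force': array([0.33847895, 0.52390327, 0.08007233]), 'wrist_torque': array([ 0.03609166,  0.00957101, -0.01482909]), 'grip_width': 0.08530922266668044}
0.011
side [[365.7032257970757, 0.0, 319.5068131041112], [0.0, 365.7032257970757, 204.09687280458314], [0.0, 0.0, 1.0]] [[-0.9640098467597205, -0.2657159917067892, 0.008945786805964254], [-0.19264904553861492, 0.6749451441151333, -0.7122748048951767], [0.18322489078550694, -0.6883633228075702, -0.7018436971363066]] [0.5872512102101577, 0.17072254147780505, 0.9238042223321244]
top [[392.9057348548767, 0.0, 321.08443386704016], [0.0, 392.9057348548767, 196.7180580723662], [0.0, 0.0, 1.0]] [[0.023619293969760397, -0.9994065903680592, -0.025071818467358148], [-0.9819265435951665, -0.01848090197825085, -0.18835795508902584], [0.1877828318447116, 0.02906756596208908, -0.9817803647829898]] [-0.0008399870378631168, 0.6063100863671069, 0.8129827083073913]
wrist [[341.2185781075851, 0.0, 325.04810972594566], [0.0, 341.2185781075851, 199.51630872054525], [0.0, 0.0, 1.0]] [[0.32193953626749283, -0.9467601219485955, -0.0004543960319662357], [-0.9020482603602646, -0.3068812432029602, 0.3035339166406732], [-0.2875132535534546, -0.09730968121460436, -0.9528205261081545]] [-0.5493307909676792, -0.03935641873825821, 0.3792988645875535]
```

View pics/side0.png

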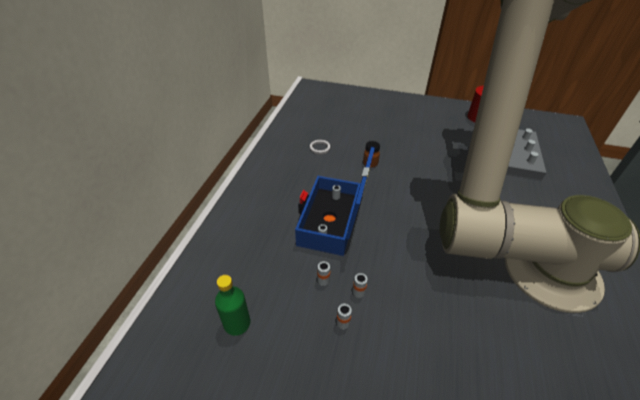

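View pics/top0.png

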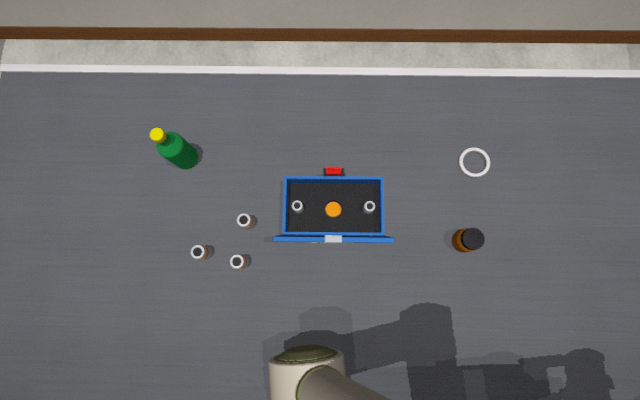

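View pics/wrist0.png

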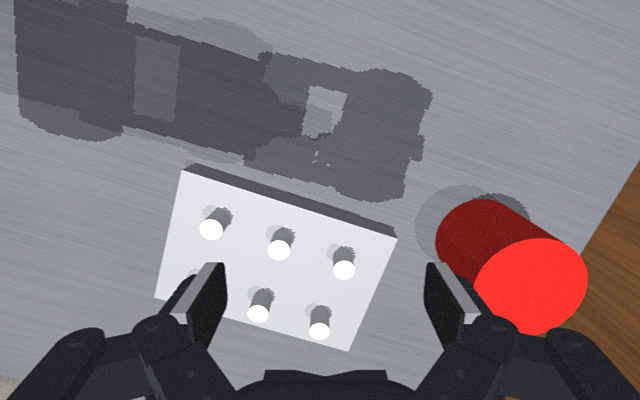

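The top view shows three sockets; the leftmost is at top pixel (199,252). The case rim spans about (284–384, 177–235), with the orange pocket floor at (333,209) and the catch at (333,171). The lid stands at row 239. Next I'll measure these.

```bash
cat > h.py <<'E'
import numpy as np,cv2,pickle
def ray(d,u,v):
    K,R,t=map(np.array,(d["camera_matrix"],d["R"],d["t"]));o=-R.T@t
    r=R.T@np.linalg.inv(K)@np.array([u,v,1.]);return o,r/np.linalg.norm(r)
def onz(d,u,v,z):
    o,r=ray(d,u,v);return o+r*(z-o[2])/r[2]
def tri(*a):
    A=np.zeros((3,3));b=np.zeros(3);L=[]
    for d,u,v in a:
        o,r=ray(d,u,v);P=np.eye(3)-np.outer(r,r);A+=P;b+=P@o;L.append((o,P))
    X=np.linalg.solve(A,b);return X,[float(np.linalg.norm(P@(X-o))) for o,P in L]
def proj(d,X):
    c=np.array(d["R"])@X+np.array(d["t"]);p=np.array(d["camera_matrix"])@c;return p[:2]/p[2]
E
python3 - <<'E'
from h import *
T=pickle.load(open("pics/top0.pkl","rb"));S=pickle.load(open("pics/side0.pkl","rb"))
def crop(d,x0,y0,x1,y1,k,n):
    cv2.imwrite(n,cv2.resize(d["pixels"][y0:y1,x0:x1],None,fx=k,fy=k,interpolation=cv2.INTER_NEAREST))
crop(T,180,160,400,275,3.6,"pics/c1.png");crop(S,280,140,400,340,3,"pics/c2.png")
for n,d in(("T",T),("S",S)):
    hsv=cv2.cvtColor(d["pixels"],cv2.COLOR_BGR2HSV)
    for nm,lo,hi in(("orange",(5,150,90),(22,255,255)),("red",(0,170,90),(4,255,255)),("blue",(100,120,40),(125,255,255)),("yellow",(23,150,120),(35,255,255))):
        m=cv2.inRange(hsv,lo,hi);k,l,st,c=cv2.connectedComponentsWithStats(m)
        for i in range(1,k):
            if st[i,4]>12:print(n,nm,st[i].tolist(),c[i].round(1))
for z in(0,.006,.06):print(onz(T,199,252,z),onz(T,333,209,z))
E
```

```text
T orange [57, 28, 10, 3, 14] [61.6 29.1]
T orange [118, 28, 60, 5, 165] [147.3  29.8]
T orange [208, 29, 78, 7, 268] [245.1  30.6]
T orange [292, 29, 86, 7, 295] [333.6  31.3]
T orange [391, 30, 6, 5, 15] [393.8  32.1]
T orange [398, 30, 69, 6, 231] [430.3  31.7]
T orange [501, 31, 41, 4, 103] [523.5  32.4]
T orange [543, 31, 13, 3, 22] [548.6  31.8]
T orange [209, 36, 21, 4, 40] [219.5  37.9]
T orange [242, 36, 10, 4, 21] [247.   37.4]
T orange [279, 36, 34, 5, 65] [298.4  38.6]
T orange [314, 36, 33, 5, 80] [328.9  38.2]
T orange [348, 37, 11, 4, 24] [353.1  38.5]
T orange [398, 36, 13, 6, 34] [404.5  39.3]
T orange [412, 37, 15, 5, 32] [418.7  39.3]
T orange [253, 38, 10, 2, 13] [257.9  38.5]
T orange [264, 38, 14, 2, 15] [270.2  38.7]
T orange [325, 202, 17, 15, 204] [332.7 209. ]
T orange [457, 229, 17, 23, 90] [461.6 242.1]
T orange [203, 247, 5, 12, 15] [206.1 252.7]
T red [326, 167, 15, 8, 116] [332.9 170.5]
T blue [273, 176, 121, 67, 2250] [333.2 212. ]
T yellow [150, 128, 14, 14, 163] [156.9 134.4]
S orange [324, 215, 12, 7, 68] [329.2 218. ]
S orange [319, 273, 11, 6, 27] [324.4 276.2]
S orange [356, 287, 10, 4, 23] [360.6 288.8]
S orange [338, 317, 13, 6, 27] [344.  320.3]
S red [476, 86, 8, 10, 54] [479.3  89.9]
S red [300, 190, 8, 11, 55] [303.4 195.4]
S blue [366, 146, 9, 21, 88] [370.  155.7]
S blue [295, 176, 72, 80, 2147] [328.9 217. ]
S yellow [217, 275, 15, 14, 161] [223.7 281.2]
[0.48126882 0.29405034 0.        ] [ 0.58836676 -0.01494468  0.        ]
[0.48101522 0.2920293  0.006     ] [ 0.58740884 -0.01493364  0.006     ]
[0.47873288 0.27383999 0.06      ] [ 0.57878762 -0.01483427  0.06      ]
```

View pics/c1.png

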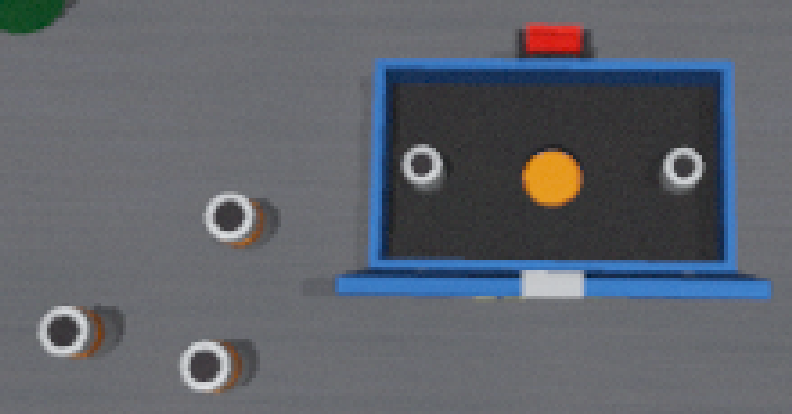

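View pics/c2.png

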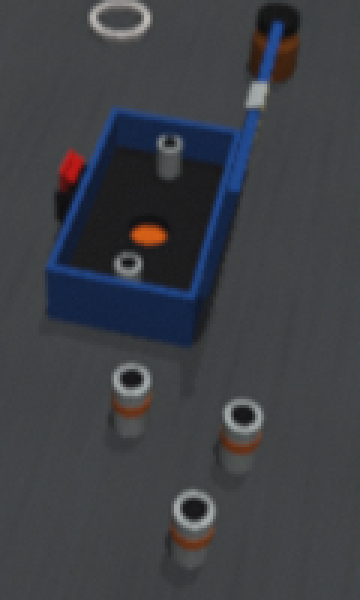

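Run:
```python
from h import *
T=pickle.load(open("pics/top0.pkl","rb"));S=pickle.load(open("pics/side0.pkl","rb"))
def rims(d,seeds):
    hsv=cv2.cvtColor(d["pixels"],cv2.COLOR_BGR2HSV)
    out=[]
    for u,v,r in seeds:
        x0,y0=int(u-r),int(v-r);p=hsv[y0:int(v+r+1),x0:int(u+r+1)]
        m=((p[...,2]>150)&(p[...,1]<60)).astype(np.uint8)
        c,_=cv2.findContours(m,cv2.RETR_EXTERNAL,cv2.CHAIN_APPROX_NONE);c=max(c,key=len)
        h=cv2.convexHull(c).astype(float)[:,0]; (cx,cy),(a,b),_=cv2.fitEllipse(c)
        out.append((cx+x0,cy+y0,a+1,b+1))
    return out
tt=rims(T,[(197.5,251.6,9),(243.5,220,9),(236.3,261,9),(296.8,205,8),(369.5,205.7,8)])
ss=rims(S,[(344,310,8),(323.5,266.5,8),(360.5,278.5,8),(322.3,228,7),(336.3,188,6)])
for a,b in zip(tt,ss):
    X,e=tri((T,*a[:2]),(S,*b[:2]));print(np.round(a,1),np.round(b,1),"z.06",onz(T,*a[:2],.06).round(4)[:2],onz(S,*b[:2],.06).round(4)[:2],"tri",X.round(4),np.round(e,4))
print("pocket",onz(T,332.7,209,.006),onz(S,329.2,218,.006))
for c in[(376,60),(734,61),(738,270),(368,268)]:
    u,v=180+c[0]/3.6-.5,160+c[1]/3.6-.5;print(onz(T,u,v,.066))
print("catch",onz(T,332.9,170.5,.09),tri((T,332.9,170.5),(S,303.4,195.4)))
```

```text
Traceback (most recent call last):
ValueError: max() iterable argument is empty
```

Run:
```python
from h import *
T=pickle.load(open("pics/top0.pkl","rb"));S=pickle.load(open("pics/side0.pkl","rb"))
def rims(d,seeds,f):
    hsv=cv2.cvtColor(d["pixels"],cv2.COLOR_BGR2HSV)
    out=[]
    for u,v,r in seeds:
        x0,y0=int(u-r),int(v-r);p=hsv[y0:int(v+r+1),x0:int(u+r+1)]
        m=((p[...,2]>f*p[...,2].max())&(p[...,1]<60)).astype(np.uint8)
        c,_=cv2.findContours(m,cv2.RETR_EXTERNAL,cv2.CHAIN_APPROX_NONE);c=max(c,key=len)
        (cx,cy),(a,b),_=cv2.fitEllipse(c)
        out.append((cx+x0,cy+y0,a+1,b+1))
    return out
tt=rims(T,[(197.5,251.6,9),(243.5,220,9),(236.3,261,9),(296.8,205,8),(369.5,205.7,8)],.7)
ss=rims(S,[(344,310,8),(323.5,266.5,8),(360.5,278.5,8),(322.3,228,7),(336.3,188,6)],.75)
for a,b in zip(tt,ss):
    X,e=tri((T,*a[:2]),(S,*b[:2]));print(np.round(a,1),np.round(b,1),"z.06",onz(T,*a[:2],.06).round(4)[:2],onz(S,*b[:2],.06).round(4)[:2],"tri",X.round(4),np.round(e,4))
print("pocket",onz(T,332.7,209,.006),onz(S,329.2,218,.006))
for c in[(376,60),(734,61),(738,270),(368,268)]:
    u,v=180+c[0]/3.6-.5,160+c[1]/3.6-.5;print(onz(T,u,v,.066))
print("catch",onz(T,332.9,170.5,.09),tri((T,332.9,170.5),(S,303.4,195.4)))
```

```text
[197.1 251.4  13.4  14.5] [344.2 309.7  12.6  14. ] z.06 [0.4799 0.2782] [0.4783 0.2793] tri [0.4791 0.2786 0.0587] [0.0008 0.0008]
[243.  219.7  13.2  13.8] [323.4 266.2  10.4  11.7] z.06 [0.5512 0.1822] [0.5498 0.1827] tri [0.5506 0.1823 0.0595] [0.0007 0.0007]
[236.2 261.1  13.6  14.2] [360.6 278.2  11.1  12.7] z.06 [0.461  0.1915] [0.4596 0.192 ] tri [0.4604 0.1916 0.0594] [0.0007 0.0007]
[296.7 205.2  10.7  10.8] [322.2 227.6   7.5   8.7] z.06 [0.5857 0.0653] [0.5841 0.0668] tri [0.5852 0.0654 0.0584] [0.0007 0.0007]
[369.4 205.6  10.4  11. ] [336.2 187.3   6.4   7.9] z.06 [ 0.5879 -0.0944] [ 0.5857 -0.0941] tri [ 0.5869 -0.0944  0.0598] [0.0011 0.0011]
pocket [ 0.58739511 -0.01423394  0.006     ] [ 0.58628652 -0.0206197   0.006     ]
[0.64951343 0.09541757 0.066     ]
[ 0.65272246 -0.12465602  0.066     ]
[ 0.52462722 -0.12624486  0.066     ]
[0.52112215 0.09490505 0.066     ]
catch [ 0.65806633 -0.0130569   0.09      ] (array([ 0.65954349, -0.01309073,  0.08237047]), [0.0005051471206576547, 0.0005051471206576859])
```

Call:
{"fn": "jog_arm", "kwargs": {"dr": [[0,0,0.109],[0,0,0.109],[0,0,0.109],[0,0,0],[0,0,0],[0,0,0],[0,0,0],[0,0,0],[0,0,0],[0,0,0]], "slide": [[0,0,0],[0,0,0],[0,0,0],[-0.04,-0.015,0],[-0.04,-0.015,0],[-0.04,-0.015,0],[-0.04,-0.015,0],[-0.04,-0.015,0],[-0.04,-0.015,0],[-0.04,-0.015,0]], "gripper": [0.45,0.45,0.45,0.45,0.45,0.45,0.45,0.45,0.45,0.45]}}

```text
time_s: 1.15
position: [0.282, -0.2389, 0.2422]
tool_rot: [[0.0, -1.0, 0.0], [-1.0, -0.0, 0.0], [-0.0, -0.0, -1.0]]
ft_force: [1.3, -0.4, -1.0]
grip_width: 0.0617
```

Call:
{"fn": "jog_arm", "kwargs": {"dr": [[0,0,0],[0,0,0],[0,0,0],[0,0,0],[0,0,0],[0,0,0],[0,0,0],[0,0,0],[0,0,0],[0,0,0]], "slide": [[-0.04,-0.015,0],[-0.04,-0.015,0],[-0.04,-0.015,0],[-0.04,-0.015,0],[-0.04,-0.015,0],[-0.04,-0.015,0],[-0.04,-0.015,0],[-0.04,-0.015,0],[-0.04,-0.015,0],[-0.04,-0.015,0]], "gripper": [0.45,0.45,0.45,0.45,0.45,0.45,0.45,0.45,0.45,0.45]}}

```text
time_s: 2.15
position: [0.4317, 0.1615, 0.2422]
tool_rot: [[0.001, -1.0, -0.0], [-1.0, -0.001, -0.0], [0.0, 0.0, -1.0]]
ft_force: [0.0, -0.8, 0.4]
grip_width: 0.0622
```

Call:
{"fn": "jog_arm", "kwargs": {"dr": [[0,0,0],[0,0,0],[0,0,0],[0,0,0],[0,0,0],[0,0,0],[0,0,0],[0,0,0],[0,0,0],[0,0,0]], "slide": [[-0.0293,-0.0118,0],[-0.0293,-0.0118,0],[-0.0293,-0.0118,0],[-0.0293,-0.0118,0],[0,0,0.03],[0,0,0.03],[0,0,0.03],[0,0,0.02],[0,0,0],[0,0,0]], "gripper": [0.45,0.45,0.45,0.45,0.45,0.45,0.45,0.45,0.45,0.45]}}

```text
time_s: 3.15
position: [0.4789, 0.2768, 0.1328]
tool_rot: [[0.001, -1.0, 0.0], [-1.0, -0.001, 0.0], [-0.0, -0.0, -1.0]]
ft_force: [0.3, 0.2, 0.1]
grip_width: 0.0623
```

```bash
cat > snap.py <<'E'
import sys
from rig import observe, viewer, env
import cv2,pickle
k=sys.argv[1]
for n in sys.argv[2:]:
    d=viewer.get_image(n);cv2.imwrite(f"pics/{n}{k}.png",d["pixels"]);pickle.dump(d,open(f"pics/{n}{k}.pkl","wb"))
s=observe();print(s["time_s"],s["position"].round(4),s["q"].round(1),s["ft_force"].round(2),s["grip_width"])
E
python3 snap.py 1 wrist top
python3 - <<'E'
from h import *
d=pickle.load(open("pics/wrist1.pkl","rb"));print(proj(d,np.array([.4791,.2786,.06])),ray(d,320,200)[0])
E
```

```text
3.25 [0.4792 0.2769 0.1337] [ 17.8  27.9  83.6   0.   68.4 107.7] [ 0.64 -0.18  0.77] 0.061807393833232624
[322.51906255 217.78730053] [0.556362   0.27710344 0.26413578]
```

View pics/wrist1.png

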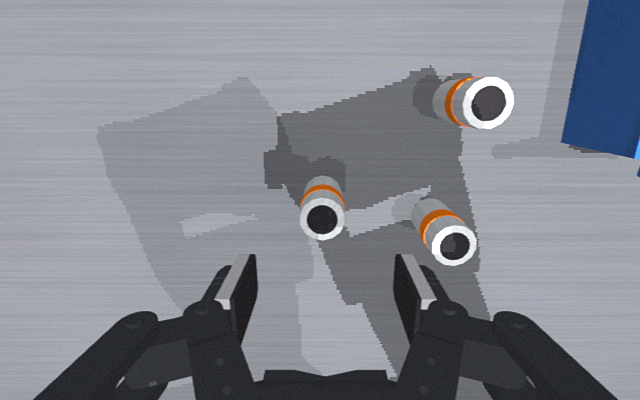

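View pics/top1.png

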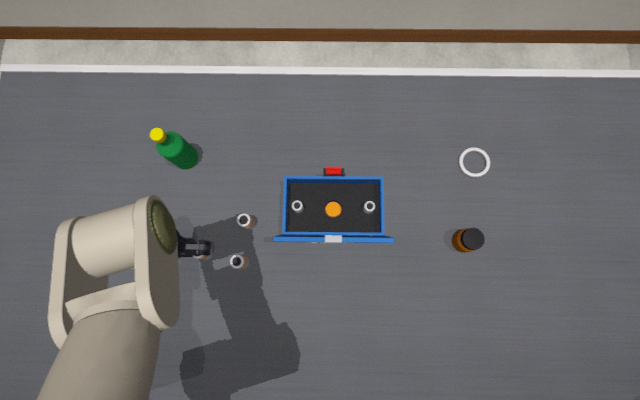

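The wrist view shows the target rim at (322,218), exactly where it was predicted, midway between the pads. I'll descend and grip.

Call:
{"fn": "jog_arm", "kwargs": {"dr": [[0,0,0],[0,0,0],[0,0,0],[0,0,0],[0,0,0],[0,0,0],[0,0,0],[0,0,0],[0,0,0],[0,0,0]], "slide": [[-0.0017,0,0.025],[0,0,0.025],[0,0,0.025],[0,0,0.014],[0,0,0.007],[0,0,0],[0,0,0],[0,0,0],[0,0,0],[0,0,0]], "gripper": [0.45,0.45,0.45,0.45,0.45,0.45,-1,-1,-1,-1], "force": 50}}

```text
time_s: 4.25
position: [0.4792, 0.2787, 0.0375]
tool_rot: [[0.001, -1.0, 0.002], [-1.0, -0.001, 0.001], [-0.001, -0.002, -1.0]]
ft_force: [-1.6, -0.8, 7.0]
grip_width: 0.0289
```

Call:
{"fn": "jog_arm", "kwargs": {"dr": [[0,0,0],[0,0,0],[0,0,0],[0,0,0],[0,0,0],[0,0,0],[0,0,0],[0,0,0],[0,0,0],[0,0,0]], "slide": [[0,0,0],[0,0,0],[0,0,-0.01],[0,0,-0.03],[0,0,-0.03],[0,0,-0.03],[0,0,-0.03],[0,0,-0.02],[0,0,0],[0,0,0]], "gripper": [-1,-1,-1,-1,-1,-1,-1,-1,-1,-1]}}

```text
time_s: 5.25
position: [0.4782, 0.2783, 0.1859]
tool_rot: [[0.001, -1.0, -0.001], [-1.0, -0.001, -0.0], [0.0, 0.001, -1.0]]
ft_force: [0.0, -0.3, -2.5]
grip_width: 0.0289
```

```bash
python3 snap.py 2 wrist side
```

```text
5.35 [0.478  0.2782 0.1849] [ 17.9  24.9  79.3   0.   76.  107.9] [ 0.84  0.56 -2.65] 0.02906842849277352
```

View pics/wrist2.png

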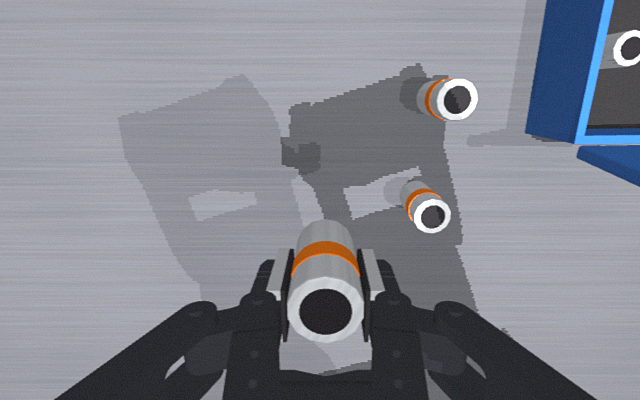

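View pics/side2.png

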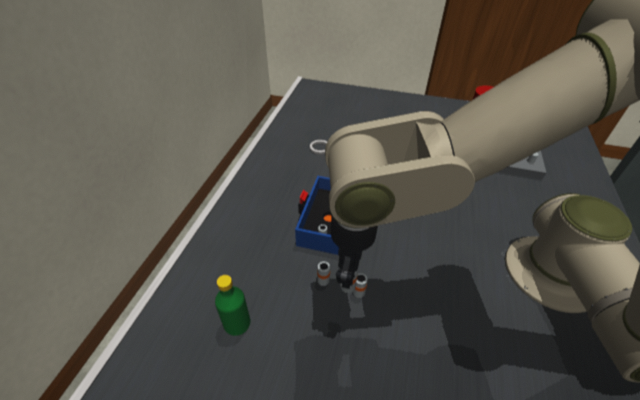

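Run:
```python
from h import *
T=pickle.load(open("pics/top1.pkl","rb"));S=pickle.load(open("pics/side2.pkl","rb"))
a=np.radians(17.8);p=np.array([-np.sin(a),np.cos(a),0])
for L in(.2,.25,.3,.35,.4):
    print(L,[proj(T,np.array([.479,.277,.134+L])+k*p).round(0) for k in(-.08,0,.08)],[proj(S,np.array([.478,.278,.185+L])+k*p).round(0) for k in(0,.08)])
T=pickle.load(open("pics/top0.pkl","rb"))
S=pickle.load(open("pics/side0.pkl","rb"))
# lid: hinge at case x=-65, z=.07; tip
c=np.array([.5865,-.0147]);th=.013;X=np.array([np.cos(th),np.sin(th)]);Y=np.array([-X[1],X[0]])
for ang in(1.6,1.65,1.7,1.75,1.8,1.85):
    r=[]
    for s in(.11,-.11):
        q=c+X*(-.065+.13*np.cos(ang))+Y*s;P=np.array([*q,.07+.13*np.sin(ang)])
        q2=q-X*.01*np.sin(ang);P2=np.array([*q2,P[2]+.01*np.cos(ang)])
        r+=[proj(T,P).round(1),proj(T,P2).round(1),proj(S,P).round(1)]
    print(ang,*r)
```

```text
0.2 [array([188., 227.]), array([136., 242.]), array([ 83., 258.])] [array([357., 199.]), array([364., 240.])]
0.25 [array([175., 223.]), array([118., 240.]), array([ 60., 257.])] [array([360., 173.]), array([367., 214.])]
0.3 [array([159., 218.]), array([ 96., 237.]), array([ 33., 255.])] [array([363., 144.]), array([372., 184.])]
0.35 [array([140., 212.]), array([ 70., 232.]), array([ -1., 253.])] [array([367., 110.]), array([377., 149.])]
0.4 [array([116., 204.]), array([ 37., 227.]), array([-43., 251.])] [array([371.,  70.]), array([383., 106.])]
1.6 [272.8 229.6] [272.7 235.1] [349.3 200.7] [394.  230.6] [394.1 236.1] [365.7 144.8]
1.65 [272.7 233.2] [272.6 238.7] [352.2 201.4] [394.1 234.2] [394.2 239.7] [368.1 145.3]
1.7 [272.7 236.8] [272.6 242.3] [355.  202.1] [394.1 237.8] [394.1 243.4] [370.5 145.9]
1.75 [272.6 240.3] [272.6 245.9] [357.8 203. ] [394.1 241.4] [394.1 247. ] [372.9 146.6]
1.8 [272.6 243.9] [272.6 249.4] [360.6 203.9] [394.1 245. ] [394.  250.5] [375.3 147.4]
1.85 [272.6 247.4] [272.7 252.9] [363.3 205. ] [394.  248.6] [393.9 254. ] [377.6 148.3]
```

Call:
{"fn": "jog_arm", "kwargs": {"dr": [[0,0,0],[0,0,0],[0,0,0],[0,0,0],[0,0,0],[0,0,0],[0,0,0],[0,0,0],[0,0,0],[0,0,0]], "slide": [[0.03,-0.0271,0],[0.03,-0.0271,0],[0.03,-0.0271,0],[0.03,-0.0271,0],[0.0346,0,0],[0.0346,0,0],[0.0346,0,0],[0.0346,0,0],[0.0346,0,0],[0,0,0]], "gripper": [-1,-1,-1,-1,-1,-1,-1,-1,-1,-1]}}

```text
time_s: 6.35
position: [0.587, -0.0182, 0.1848]
tool_rot: [[-0.004, -1.0, -0.003], [-1.0, 0.004, -0.0], [0.0, 0.003, -1.0]]
ft_force: [-0.5, 0.6, -2.4]
grip_width: 0.0285
```

```bash
python3 snap.py 3 wrist side
```

```text
6.45 [ 0.5869 -0.0149  0.1851] [-13.   28.1  73.6   0.   78.4  77. ] [ 0.13  0.42 -2.28] 0.028902903608641714
```

View pics/wrist3.png

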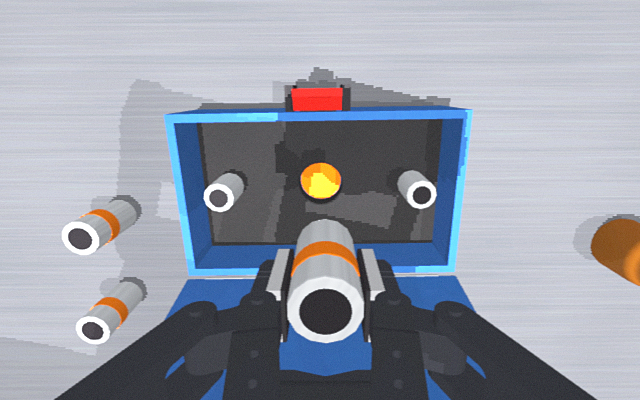

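View pics/side3.png

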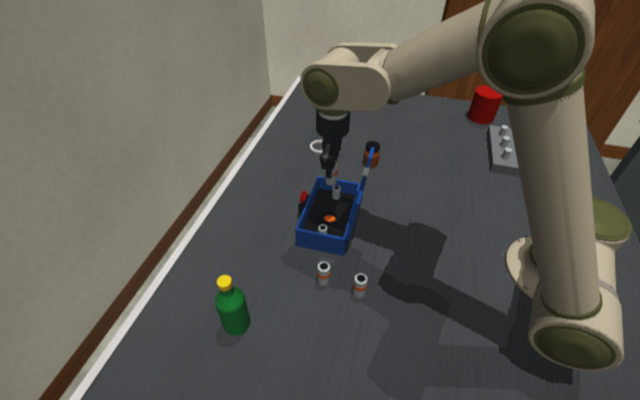

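Run:
```python
from h import *
d=pickle.load(open("pics/wrist3.pkl","rb"));im=d["pixels"]
hsv=cv2.cvtColor(im,cv2.COLOR_BGR2HSV)
m=cv2.inRange(hsv,(5,120,80),(35,255,255));m[:150]=0;m[212:]=0;m[:,:290]=0;m[:,350:]=0
c,_=cv2.findContours(m,cv2.RETR_EXTERNAL,cv2.CHAIN_APPROX_NONE);c=max(c,key=len);e=cv2.fitEllipse(c);print(e,cv2.boundingRect(c))
print("pocket",onz(d,*e[0],.006))
def rim(u,v,r):
    p=hsv[v-r:v+r+1,u-r:u+r+1];m=((p[...,2]>220)&(p[...,1]<40)).astype(np.uint8)
    c,_=cv2.findContours(m,cv2.RETR_EXTERNAL,cv2.CHAIN_APPROX_NONE);c=max(c,key=len);e=cv2.fitEllipse(cv2.convexHull(c));return e[0][0]+u-r,e[0][1]+v-r
for s in((219,196,18),(420,194,18)):
    q=rim(*s);print(q,onz(d,*q,.06))
q=rim(325,311,42);o,r=ray(d,*q);
for z in (.185-.037+.06,):print(q,onz(d,*q,z))
```

```text
((320.3617858886719, 179.90695190429688), (35.278892517089844, 39.381134033203125), 94.02726745605469) (300, 162, 41, 37)
pocket [ 0.58450061 -0.01371174  0.006     ]
(218.30883026123047, 197.13304328918457) [0.58483814 0.06580385 0.06      ]
(421.09524726867676, 194.16356086730957) [ 0.5866721  -0.09335637  0.06      ]
(325.1838150024414, 309.21114349365234) [ 0.58745818 -0.01800538  0.208     ]
```

The wrist view puts the pocket and the fixed sockets at a centre of about (0.586, -0.014), which agrees with the top view. The held socket is centred on the TCP, so I'll lower it.

Call:
{"fn": "jog_arm", "kwargs": {"dr": [[0,0,0],[0,0,0],[0,0,0],[0,0,0],[0,0,0],[0,0,0],[0,0,0],[0,0,0],[0,0,0],[0,0,0]], "slide": [[-0.0006,0.0009,0.02],[0,0,0.025],[0,0,0.025],[0,0,0.02],[0,0,0.012],[0,0,0.008],[0,0,0.005],[0,0,0.003],[0,0,0],[0,0,0]], "gripper": [-1,-1,-1,-1,-1,-1,-1,-1,-1,-1]}}

```text
time_s: 7.45
position: [0.5866, -0.0139, 0.0689]
tool_rot: [[0.001, -1.0, 0.001], [-1.0, -0.001, -0.0], [0.0, -0.001, -1.0]]
ft_force: [0.1, -0.2, -2.0]
grip_width: 0.029
```

```bash
python3 snap.py 4 wrist side
```

```text
7.55 [ 0.5866 -0.0139  0.0688] [-12.9  35.3  82.1   0.   62.5  77. ] [ 0.32 -0.18 -1.15] 0.028814902487049984
```

View pics/wrist4.png

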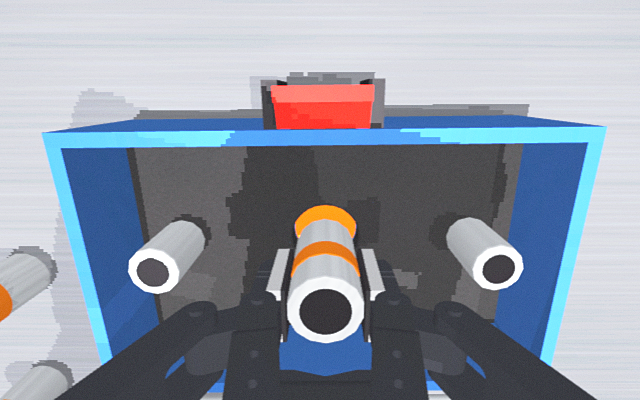

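View pics/side4.png

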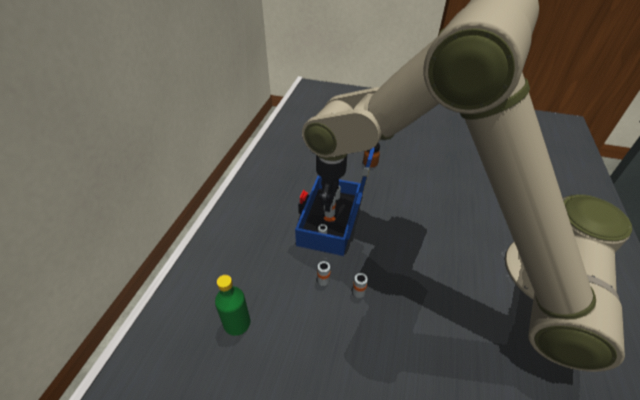

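The socket is centred over the orange pocket floor (325,220) and nothing is touching. I'll lower it the last 24 mm.

Call:
{"fn": "jog_arm", "kwargs": {"dr": [[0,0,0],[0,0,0],[0,0,0],[0,0,0],[0,0,0],[0,0,0],[0,0,0],[0,0,0],[0,0,0],[0,0,0]], "slide": [[0,0,0.005],[0,0,0.005],[0,0,0.004],[0,0,0.003],[0,0,0.003],[0,0,0.002],[0,0,0.0015],[0,0,0.0005],[0,0,0],[0,0,0]], "gripper": [-1,-1,-1,-1,-1,-1,-1,-1,-1,-1]}}

```text
time_s: 8.55
position: [0.5865, -0.0139, 0.0445]
tool_rot: [[0.001, -1.0, 0.0], [-1.0, -0.001, -0.0], [0.0, -0.0, -1.0]]
ft_force: [-0.1, -0.7, -2.4]
grip_width: 0.0289
```

Call:
{"fn": "jog_arm", "kwargs": {"dr": [[0,0,0],[0,0,0],[0,0,0],[0,0,0],[0,0,0],[0,0,0],[0,0,0],[0,0,0],[0,0,0],[0,0,0]], "slide": [[0,0,0],[0,0,0],[0,0,0],[0,0,0],[0,0,0],[0,0,-0.01],[0,0,-0.03],[0,0,-0.035],[0,0,-0.035],[0,0,0]], "gripper": [0.15,0.15,0.15,0.15,0.15,0.15,0.15,0.15,0.15,0.15]}}

```text
time_s: 9.55
position: [0.5883, -0.0142, 0.1599]
tool_rot: [[0.001, -1.0, 0.01], [-1.0, -0.001, -0.002], [0.002, -0.01, -1.0]]
ft_force: [-0.6, -0.1, 0.1]
grip_width: 0.0489
```

```bash
python3 snap.py 5 wrist
```

```text
9.6 [ 0.5872 -0.014   0.1572] [-12.9  29.5  76.2   0.   74.   77. ] [ 0.04  0.17 -0.75] 0.04917401028447074
```

View pics/wrist5.png

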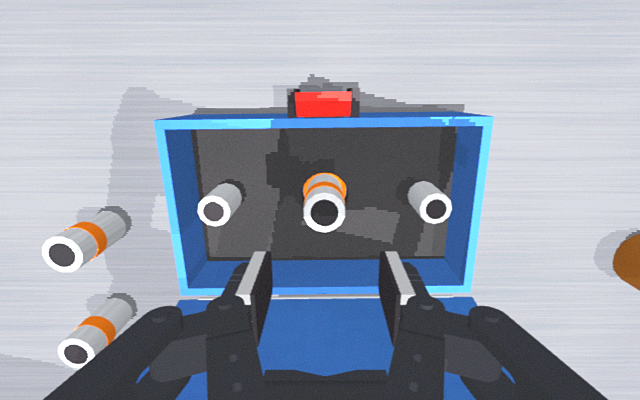

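The socket stands in the pocket, with its rim at (324,211) and orange floor visible around its base. Next comes the lid: I'll compute the push arc.

Run:
```python
from h import *
H=np.array([.522,.07]);th=np.linspace(1.7,.2,19)
pts=[]
for t in th:
    s=np.interp(t,[.2,1.57],[.12,.1])
    if t>1.57:s=.1
    c=H+s*np.array([np.cos(t),np.sin(t)])+.01*np.array([-np.sin(t),np.cos(t)])
    p=c+[-.011,.011];pts.append(p)
pts=np.array(pts);print(pts.round(4))
print(np.c_[th[1:],(np.diff(pts,axis=0)*[1,1]).round(4)])
```

```text
[[0.4882 0.1789]
 [0.4964 0.1804]
 [0.5048 0.1818]
 [0.5133 0.1832]
 [0.5221 0.1839]
 [0.5309 0.1837]
 [0.5399 0.1829]
 [0.5488 0.1812]
 [0.5576 0.1788]
 [0.5663 0.1755]
 [0.5748 0.1715]
 [0.5829 0.1668]
 [0.5908 0.1613]
 [0.5982 0.155 ]
 [0.6051 0.1481]
 [0.6114 0.1406]
 [0.6172 0.1325]
 [0.6223 0.1238]
 [0.6266 0.1146]]
[[ 1.61666667e+00  8.20000000e-03  1.60000000e-03]
 [ 1.53333333e+00  8.30000000e-03  1.40000000e-03]
 [ 1.45000000e+00  8.60000000e-03  1.40000000e-03]
 [ 1.36666667e+00  8.70000000e-03  6.00000000e-04]
 [ 1.28333333e+00  8.90000000e-03 -1.00000000e-04]
 [ 1.20000000e+00  8.90000000e-03 -9.00000000e-04]
 [ 1.11666667e+00  8.90000000e-03 -1.70000000e-03]
 [ 1.03333333e+00  8.80000000e-03 -2.40000000e-03]
 [ 9.50000000e-01  8.70000000e-03 -3.20000000e-03]
 [ 8.66666667e-01  8.50000000e-03 -4.00000000e-03]
 [ 7.83333333e-01  8.20000000e-03 -4.80000000e-03]
 [ 7.00000000e-01  7.80000000e-03 -5.50000000e-03]
 [ 6.16666667e-01  7.40000000e-03 -6.20000000e-03]
 [ 5.33333333e-01  6.90000000e-03 -6.90000000e-03]
 [ 4.50000000e-01  6.40000000e-03 -7.50000000e-03]
 [ 3.66666667e-01  5.70000000e-03 -8.10000000e-03]
 [ 2.83333333e-01  5.10000000e-03 -8.70000000e-03]
 [ 2.00000000e-01  4.40000000e-03 -9.20000000e-03]]
```

Call:
{"fn": "jog_arm", "kwargs": {"dr": [[0,0,0],[0,0,0],[0,0,0],[0,0,0],[0,0,0],[0,0,0],[0,0,0],[0,0,0],[0,0,0],[0,0,0]], "slide": [[0,0,-0.035],[0,0,-0.035],[0,0,-0.033],[0,0.042,0],[0,0.042,0],[0,0.041,0],[0,0,0.025],[0,0,0.03],[0,0,0.02],[0,0,0.004]], "gripper": [-1,-1,-1,-1,-1,-1,-1,-1,-1,-1]}}

```text
time_s: 10.6
position: [0.46, -0.0136, 0.176]
tool_rot: [[0.001, -1.0, -0.005], [-1.0, -0.001, 0.002], [-0.002, 0.005, -1.0]]
ft_force: [-0.0, 0.6, 1.1]
grip_width: 0.0001
```

```bash
python3 snap.py 6 side
```

```text
10.65 [ 0.4605 -0.0138  0.1768] [-16.5  16.8  94.   -0.   69.4  73.5] [ 0.36 -0.25 -0.48] -4.832550380309357e-05
```

View pics/side6.png

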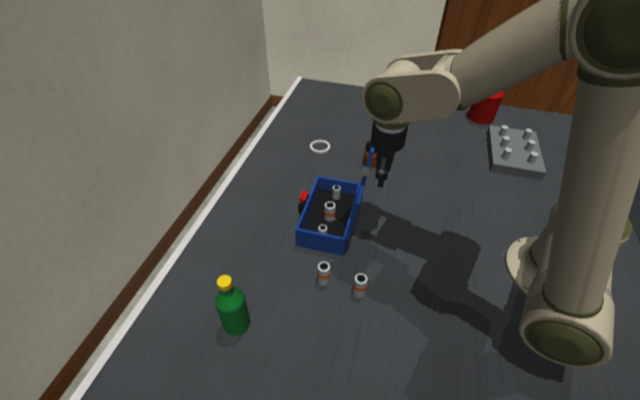

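The fingers are closed behind the open lid (380,180), clear of it. I'll start pushing gently.

Call:
{"fn": "jog_arm", "kwargs": {"dr": [[0,0,0],[0,0,0],[0,0,0],[0,0,0],[0,0,0],[0,0,0],[0,0,0],[0,0,0],[0,0,0],[0,0,0]], "slide": [[0,-0.006,-0.001],[0,-0.004,-0.001],[0,-0.003,0],[0,-0.003,0],[0,-0.004,0],[0,-0.004,0],[0,-0.005,-0.001],[0,-0.006,-0.001],[0,-0.006,-0.001],[0,-0.006,-0.001]], "gripper": [-1,-1,-1,-1,-1,-1,-1,-1,-1,-1]}}

```text
time_s: 11.65
position: [0.5087, -0.0139, 0.1842]
tool_rot: [[0.001, -1.0, -0.001], [-1.0, -0.001, 0.0], [-0.0, 0.001, -1.0]]
ft_force: [-1.6, -0.9, -0.1]
grip_width: -0.0004
```

```bash
python3 snap.py 7 side
```

```text
11.7 [ 0.5096 -0.014   0.1844] [-14.9  20.8  86.2   0.   72.9  75. ] [-1.37  0.79 -0.39] -0.0002549621640830577
```

View pics/side7.png

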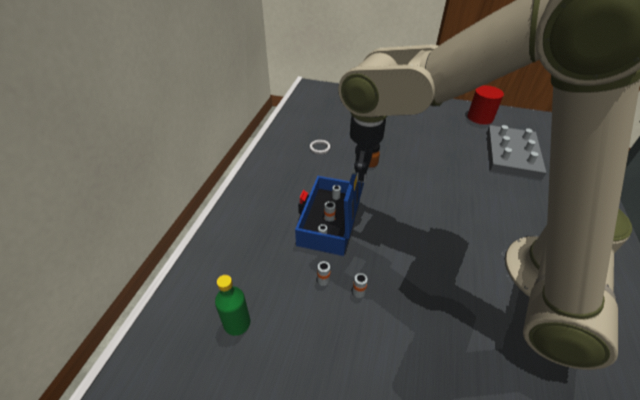

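Call:
{"fn": "jog_arm", "kwargs": {"dr": [[0,0,0],[0,0,0],[0,0,0],[0,0,0],[0,0,0],[0,0,0],[0,0,0],[0,0,0],[0,0,0],[0,0,0]], "slide": [[0,-0.0085,0],[0,-0.0085,0],[0,-0.0085,0.0005],[0,-0.0085,0.0015],[0,-0.0085,0.002],[0,-0.0085,0.003],[0,-0.0085,0.0035],[0,-0.008,0.0045],[0,-0.008,0.005],[0,-0.0075,0.0055]], "gripper": [-1,-1,-1,-1,-1,-1,-1,-1,-1,-1]}}

```text
time_s: 12.7
position: [0.5921, -0.0139, 0.1584]
tool_rot: [[0.001, -1.0, 0.0], [-1.0, -0.001, -0.0], [0.0, -0.0, -1.0]]
ft_force: [-0.6, 0.5, -0.2]
grip_width: 0.0002
```

```bash
python3 snap.py 8 side
```

```text
12.75 [ 0.5926 -0.0139  0.1574] [-12.8  30.1  75.    0.   74.9  77.2] [-0.71 -0.57 -0.7 ] 0.00019618762098230376
```

View pics/side8.png

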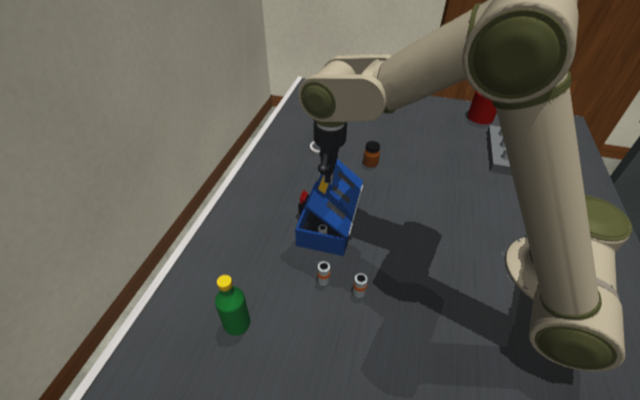

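The lid is following at about 40°, with low force.

Call:
{"fn": "jog_arm", "kwargs": {"dr": [[0,0,0],[0,0,0],[0,0,0],[0,0,0],[0,0,0],[0,0,0],[0,0,0],[0,0,0],[0,0,0],[0,0,0]], "slide": [[0,-0.007,0.0045],[0,-0.0065,0.005],[0,-0.006,0.0055],[0,-0.005,0.0055],[0,-0.0045,0.006],[0,-0.0035,0.006],[0,-0.003,0.006],[0,-0.002,0.0045],[0,0,0],[0,0,0]], "gripper": [-1,-1,-1,-1,-1,-1,-1,-1,-1,-1]}}

```text
time_s: 13.75
position: [0.6289, -0.0138, 0.1159]
tool_rot: [[0.001, -1.0, 0.0], [-1.0, -0.001, -0.0], [0.0, -0.0, -1.0]]
ft_force: [-0.2, 0.2, 0.5]
grip_width: -0.0002
```

```bash
python3 snap.py 9 side wrist
```

```text
13.85 [ 0.6289 -0.0138  0.1161] [-12.   35.8  71.6   0.   72.6  77.9] [-0.14 -0.29 -0.24] 0.00021982357921205986
```

View pics/side9.png

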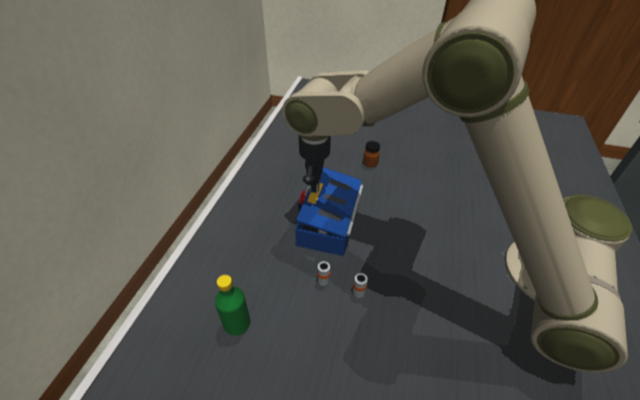

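View pics/wrist9.png

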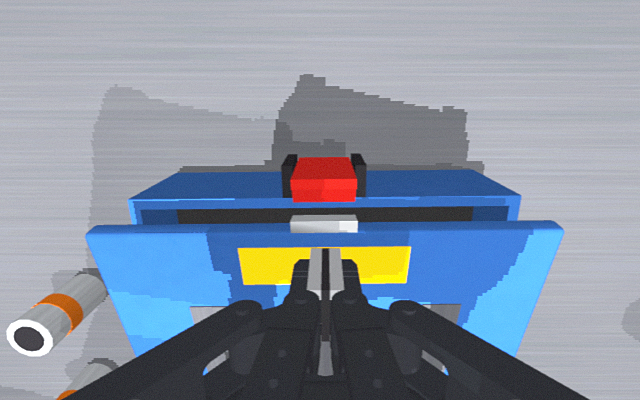

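The wrist view shows the fingertips on the yellow strip (325,250), with the tooth (323,224) about to meet the catch (323,180). I'll go down gently.

Call:
{"fn": "jog_arm", "kwargs": {"dr": [[0,0,0],[0,0,0],[0,0,0],[0,0,0],[0,0,0],[0,0,0],[0,0,0],[0,0,0],[0,0,0],[0,0,0]], "slide": [[0,-0.001,0.002],[0,-0.001,0.002],[0,0,0.002],[0,0,0.001],[0,0,0.001],[0,0,0.001],[0,0,0.001],[0,0,0],[0,0,0],[0,0,0]], "gripper": [-1,-1,-1,-1,-1,-1,-1,-1,-1,-1]}}

```text
time_s: 14.85
position: [0.6308, -0.0138, 0.1058]
tool_rot: [[0.001, -1.0, -0.0], [-1.0, -0.001, 0.0], [-0.0, 0.0, -1.0]]
ft_force: [-0.3, -0.2, -0.6]
grip_width: 0.0003
```

```bash
cat > o.py <<'E'
from rig import observe
s=observe();print(s["time_s"],s["position"].round(5),s["ft_force"].round(2),s["wrist_torque"].round(2))
E
python3 o.py
```

```text
14.85 [ 0.63081 -0.01382  0.10581] [-0.3  -0.23 -0.58] [0.   0.04 0.01]
```

Call:
{"fn": "jog_arm", "kwargs": {"dr": [[0,0,0],[0,0,0],[0,0,0],[0,0,0],[0,0,0],[0,0,0],[0,0,0],[0,0,0],[0,0,0],[0,0,0]], "slide": [[0,0,0.0005],[0,0,0.0005],[0,0,0.0005],[0,0,0.0005],[0,0,0.0005],[0,0,0.0005],[0,0,0.0005],[0,0,0.0005],[0,0,0],[0,0,0]], "gripper": [-1,-1,-1,-1,-1,-1,-1,-1,-1,-1]}}

```text
time_s: 15.85
position: [0.6308, -0.0138, 0.1017]
tool_rot: [[0.001, -1.0, -0.0], [-1.0, -0.001, 0.0], [-0.0, 0.0, -1.0]]
ft_force: [-0.7, -0.0, 0.4]
grip_width: -0.0003
```

```bash
python3 o.py
```

```text
15.85 [ 0.63076 -0.0138   0.10172] [-0.69 -0.02  0.43] [ 0.03 -0.04  0.02]
```

Call:
{"fn": "jog_arm", "kwargs": {"dr": [[0,0,0],[0,0,0],[0,0,0],[0,0,0],[0,0,0],[0,0,0],[0,0,0],[0,0,0],[0,0,0],[0,0,0]], "slide": [[0,0,0.0005],[0,0,0.0005],[0,0,0.0005],[0,0,0.0005],[0,0,0.0005],[0,0,0.0005],[0,0,0],[0,0,0],[0,0,0],[0,0,0]], "gripper": [-1,-1,-1,-1,-1,-1,-1,-1,-1,-1]}}

```text
time_s: 16.85
position: [0.6311, -0.0139, 0.099]
tool_rot: [[0.001, -1.0, 0.001], [-1.0, -0.001, -0.0], [0.0, -0.001, -1.0]]
ft_force: [1.7, 0.1, 4.1]
grip_width: -0.0003
```

Call:
{"fn": "jog_arm", "kwargs": {"dr": [[0,0,0],[0,0,0],[0,0,0],[0,0,0],[0,0,0],[0,0,0],[0,0,0],[0,0,0],[0,0,0],[0,0,0]], "slide": [[0,0,0.0005],[0,0,0.0005],[0,0,0.0005],[0,0,0.0005],[0,0,0],[0,0,0],[0,0,0],[0,0,0],[0,0,0],[0,0,0]], "gripper": [-1,-1,-1,-1,-1,-1,-1,-1,-1,-1]}}

```text
time_s: 17.85
position: [0.6313, -0.0139, 0.0974]
tool_rot: [[0.001, -1.0, 0.002], [-1.0, -0.001, -0.0], [0.0, -0.002, -1.0]]
ft_force: [2.2, 1.2, 6.5]
grip_width: 0.0
```

Call:
{"fn": "jog_arm", "kwargs": {"dr": [[0,0,0],[0,0,0],[0,0,0],[0,0,0],[0,0,0],[0,0,0],[0,0,0],[0,0,0],[0,0,0],[0,0,0]], "slide": [[0,0,0.0005],[0,0,0.0005],[0,0,0.0005],[0,0,0.0005],[0,0,0],[0,0,0],[0,0,0],[0,0,0],[0,0,0],[0,0,0]], "gripper": [-1,-1,-1,-1,-1,-1,-1,-1,-1,-1]}}

```text
time_s: 18.85
position: [0.6315, -0.0138, 0.0956]
tool_rot: [[0.001, -1.0, 0.002], [-1.0, -0.001, -0.0], [0.0, -0.002, -1.0]]
ft_force: [2.3, 0.6, 7.0]
grip_width: -0.0002
```

Call:
{"fn": "jog_arm", "kwargs": {"dr": [[0,0,0],[0,0,0],[0,0,0],[0,0,0],[0,0,0],[0,0,0],[0,0,0],[0,0,0],[0,0,0],[0,0,0]], "slide": [[0,0,0.0005],[0,0,0.0005],[0,0,0.0005],[0,0,0],[0,0,0],[0,0,0],[0,0,0],[0,0,0],[0,0,0],[0,0,0]], "gripper": [-1,-1,-1,-1,-1,-1,-1,-1,-1,-1]}}

```text
time_s: 19.85
position: [0.6317, -0.0139, 0.0942]
tool_rot: [[0.001, -1.0, 0.003], [-1.0, -0.001, -0.0], [0.0, -0.003, -1.0]]
ft_force: [3.2, 1.8, 7.9]
grip_width: -0.0002
```

Call:
{"fn": "jog_arm", "kwargs": {"dr": [[0,0,0],[0,0,0],[0,0,0],[0,0,0],[0,0,0],[0,0,0],[0,0,0],[0,0,0],[0,0,0],[0,0,0]], "slide": [[0,0,0.0005],[0,0,0.0005],[0,0,0.0005],[0,0,0],[0,0,0],[0,0,0],[0,0,0],[0,0,0],[0,0,0],[0,0,0]], "gripper": [-1,-1,-1,-1,-1,-1,-1,-1,-1,-1]}}

```text
time_s: 20.85
position: [0.6318, -0.0138, 0.093]
tool_rot: [[0.001, -1.0, 0.003], [-1.0, -0.001, -0.0], [0.0, -0.003, -1.0]]
ft_force: [2.6, 1.2, 9.0]
grip_width: -0.0003
```

Call:
{"fn": "jog_arm", "kwargs": {"dr": [[0,0,0],[0,0,0],[0,0,0],[0,0,0],[0,0,0],[0,0,0],[0,0,0],[0,0,0],[0,0,0],[0,0,0]], "slide": [[0,0,0.0005],[0,0,0.0005],[0,0,0],[0,0,0],[0,0,0],[0,0,0],[0,0,0],[0,0,0],[0,0,0],[0,0,0]], "gripper": [-1,-1,-1,-1,-1,-1,-1,-1,-1,-1]}}

```text
time_s: 21.85
position: [0.6319, -0.0138, 0.0921]
tool_rot: [[0.001, -1.0, 0.004], [-1.0, -0.001, -0.0], [0.0, -0.004, -1.0]]
ft_force: [2.5, 1.2, 10.0]
grip_width: 0.0002
```

Call:
{"fn": "jog_arm", "kwargs": {"dr": [[0,0,0],[0,0,0],[0,0,0],[0,0,0],[0,0,0],[0,0,0],[0,0,0],[0,0,0],[0,0,0],[0,0,0]], "slide": [[0,0,0.0004],[0,0,0.0004],[0,0,0],[0,0,0],[0,0,0],[0,0,0],[0,0,0],[0,0,0],[0,0,0],[0,0,0]], "gripper": [-1,-1,-1,-1,-1,-1,-1,-1,-1,-1]}}

```text
time_s: 22.85
position: [0.632, -0.0138, 0.0915]
tool_rot: [[0.001, -1.0, 0.004], [-1.0, -0.001, -0.0], [0.0, -0.004, -1.0]]
ft_force: [2.6, 1.9, 11.2]
grip_width: 0.0
```

Call:
{"fn": "jog_arm", "kwargs": {"dr": [[0,0,0],[0,0,0],[0,0,0],[0,0,0],[0,0,0],[0,0,0],[0,0,0],[0,0,0],[0,0,0],[0,0,0]], "slide": [[0,0,0.0004],[0,0,0.0003],[0,0,0],[0,0,0],[0,0,0],[0,0,0],[0,0,0],[0,0,0],[0,0,0],[0,0,0]], "gripper": [-1,-1,-1,-1,-1,-1,-1,-1,-1,-1]}}

```text
time_s: 23.85
position: [0.6307, -0.0138, 0.0892]
tool_rot: [[0.001, -1.0, -0.001], [-1.0, -0.001, 0.0], [-0.0, 0.001, -1.0]]
ft_force: [-1.0, -0.1, 3.1]
grip_width: -0.0
```

The force collapsed from 11.2 to 3.1 N while the tool dropped 2.3 mm, so that was the click. I'll retreat and check.

Call:
{"fn": "jog_arm", "kwargs": {"dr": [[0,0,0],[0,0,0],[0,0,0],[0,0,0],[0,0,0],[0,0,0],[0,0,0],[0,0,0],[0,0,0],[0,0,0]], "slide": [[0,0,-0.002],[0,0,-0.005],[0,0,-0.01],[0,0,-0.02],[0,0,-0.02],[0,0,-0.02],[0,0,-0.02],[0,0,-0.02],[0,0,0],[0,0,0]], "gripper": [-1,-1,-1,-1,-1,-1,-1,-1,-1,-1]}}

```text
time_s: 24.85
position: [0.6307, -0.0138, 0.2063]
tool_rot: [[0.001, -1.0, 0.0], [-1.0, -0.001, -0.0], [0.0, -0.0, -1.0]]
ft_force: [0.1, 0.0, -0.4]
grip_width: 0.0004
```

```bash
python3 snap.py 10 side wrist
python3 - <<'E'
from h import *
d=pickle.load(open("pics/side10.pkl","rb"))
cv2.imwrite("pics/c10.png",cv2.resize(d["pixels"][150:270,270:390],None,fx=5,fy=5,interpolation=cv2.INTER_CUBIC))
E
```

```text
24.95 [ 0.6304 -0.0138  0.2052] [-12.   31.5  64.   -0.   84.6  78. ] [ 0.49 -0.13 -0.54] 5.075869004854614e-05
```

View pics/c10.png

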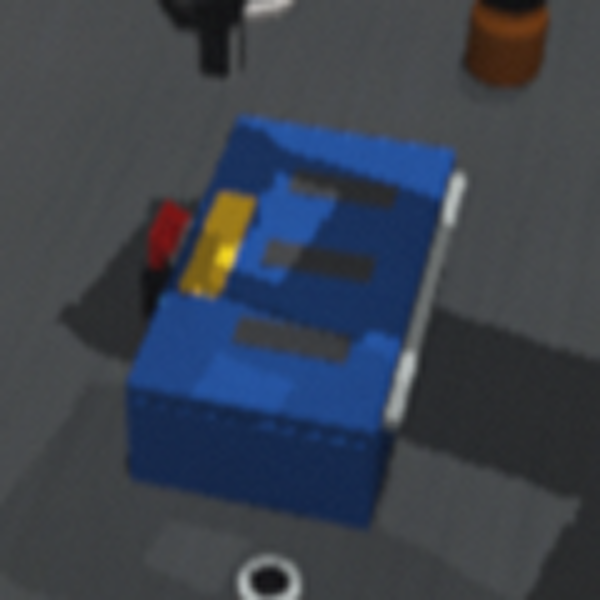

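View pics/wrist10.png

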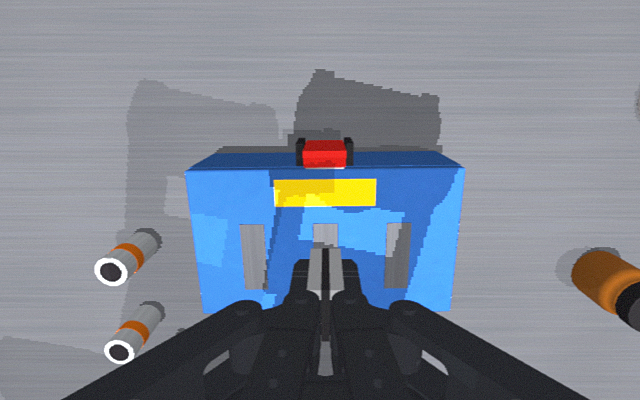

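The lid is shut flat and the red catch nose (325,152) covers the tooth. The arm is clear of everything, so I'm handing in.

```bash
python3 -c "
from rig import env
print(env.close_job())"
```

```text
the job is handed in; nothing more can be done
None
```

The socket is standing in the pocket, the lid is shut under the red catch, and I handed the job in at about 25 s. The hand-in gave no verdict, so success rests on my own checks.

- **Socket:** I took the leftmost socket and lowered it into the pocket. After release, the wrist view showed it upright and centred, but I did not measure the remaining offset. The shut lid hid it from then on, so I could not check it again.
- **Lid and catch:** I swung the lid down with the closed fingertips and pressed on the yellow strip in small steps.
  - **Click:** the vertical force rose to 11.2 N, then collapsed to 3.1 N as the tool dropped 2.3 mm.
  - **Stop:** the end height puts the lid at about -0.017 rad, inside the shut range.
  - **Force limit:** I only read force at the end of each move, so brief peaks between readings were not seen. The highest reading was far below 20 N.
- **Final look:** the lid was flat, the catch nose was over the tooth, and the arm was about 11 cm clear with force near zero. I never drove the arm near the jar, spray bottle or ring, though I did not re-measure their positions.

No check failed or disagreed. Different views put points on the case and sockets within about 3 mm of each other. The one exception was the pocket centre from the side camera, about 6 mm off because the pocket was partly hidden, and I did not use that reading.

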